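# Swing the powder dosing arm over the jar on the scale

## Task

Swing the heavy dosing arm round until its spout is over the mouth of the open jar on the black scale, and leave it there quite still and untouched for a few seconds. Push it gently and only on the two grey sprung rubber pads at its sides, never on the white casing; it coasts freely, so brake it on the other pad, keep it slow and do not let it run to its end stops. Leave the other things on the bench undisturbed.

Things in the scene. Friction and masses are not known exactly. Their poses are not given: they have to be found in the camera images.
- boom (a joint): Angle (rad) of the dosing arm, a white boom swinging level on a steel pillar. 0: along the pivot point's -x, towards the robot; positive: free end to the robot's left (+y). Stops at +-0.95. Inertia about the pivot 0.40 kg m2 nominal (hidden, within 25 %). Almost no friction (0.02 N m s/rad plus 0.0006 N m): pushed, it coasts for many seconds.
- pivot (a point): Point on the arm's vertical pivot axis at the top of the pillar, 140 mm above the table. Its x axis points away from the arm as it stands at joint value 0, z up. Fixed, but its place and yaw differ from run to run.
- spout (a point): Outlet of the arm: lower end of a steel tube 28 mm across under the middle of the head, 120 mm above the table, 360 mm from the pivot axis. A flat steel disc 44 mm across on the head's top lies straight above it. Axes: -x points along the arm away from the pivot, z up.
- head_top (a point): Centre of the head's top. White casing, not to be touched, too wide to grip: beam 110 mm wide; clear corked hopper on it (116 mm across, top 297 mm above the table, 165 mm from the pivot); at the free end a flat-topped head, 130 mm along the arm, 150 mm across, from 140 to 200 mm above the table. Axes as the spout.
- pad_left: Grey rubber pad on the head's +y flank (robot's left): 110 mm along the arm, from 145 to 195 mm above the table, 30 mm out from the flank. A spring lets it sink up to 28 mm into the head: 120 N/m, damping 1 N s/m, no preload, 0.1 kg. Meeting a still obstacle it throws the arm back with most of its speed. Origin on the pivot axis when not sunk, 140 mm up.
- pad_right: The same sprung pad on the head's other flank, facing -y (the robot's right).
- pad_left_face (a point): Middle of the left pad's outer face: 105 mm across from the arm's centre line (when not sunk), 360 mm from the pivot along the arm, 170 mm above the table; moves with the pad as it sinks. Axes as the spout.
- pad_right_face (a point): Middle of the right pad's outer face, mirror image of the left.
- jar_mouth (a point): Centre of the mouth (66 mm wide inside) of the open glass jar, 58 mm tall, on the steel pan of the black bench scale (210 by 200 mm, 109 mm tall with the jar). Fixed; it stands under the spout's arc, 360 mm from the pivot axis, to the right of where the arm starts, at an arm angle from -0.6 to -0.15 rad.
- bottle_black: Bystander: clear bottle with a black cap, 52 mm across, 115 mm tall; origin at the centre of its underside.
- bottle_low: Bystander: squat amber jar with a white lid, 60 mm across, 90 mm tall; origin at the centre of its underside.
- cup: Bystander: white cup, 70 mm across, 70 mm tall; origin at the centre of its underside.
- spoon: Bystander: wooden spoon 160 mm long, lying flat; origin at the centre of its underside (near its middle).
- corked: Bystander: clear corked jar 72 mm across, 115 mm tall; origin at the centre of its underside.
- jug: Bystander: white bottle 84 mm across, 120 mm tall; origin at the centre of its underside.
- tall: Bystander: amber bottle 60 mm across, 125 mm tall; origin at the centre of its underside.

How it is judged:
On the way:
1. the spout rests over the jar's mouth, nothing touching the pads, for 3 s (horizontal distance between spout and jar_mouth below 0.03 m and velocity of joint boom between -0.02 and 0.02 rad/s and contact force between anything else and pad_left below 0.1 N and contact force between anything else and pad_right below 0.1 N), for 3 s.
At the end, for the whole second after the job is handed in: The spout is within 30 mm (seen from above) of the centre of the jar's mouth, the arm turns slower than 0.02 rad/s and nothing touches its pads; this was kept up for 3 s and still holds (all of step 1).
It fails at once if the arm runs to an end stop (beyond 0.92 rad either way) (value of joint boom above 0.92 rad or value of joint boom below -0.92 rad).
It fails at once if the arm swings fast (over 0.7 rad/s) (velocity of joint boom above 0.7 rad/s or velocity of joint boom below -0.7 rad/s).
It fails at once if the casing is pushed (over 2 N) (contact force between anything else and boom_c0 above 2 N or contact force between anything else and boom_c1 above 2 N or contact force between anything else and boom_c2 above 2 N or contact force between anything else and boom_c3 above 2 N or contact force between anything else and boom_c4 above 2 N or contact force between anything else and boom_c5 above 2 N or contact force between anything else and boom_c6 above 2 N).
It fails at once if a pad is rammed (over 12 N) (contact force between anything else and pad_left above 12 N or contact force between anything else and pad_right above 12 N).
It fails at once if a bystander is knocked away (moved over 40 mm) (distance of any of bottle_black, bottle_low, cup, spoon, corked, jug, tall from where it was at the start of the episode above 0.04 m).
It also fails if it takes over 45 s, if anything falls off the work surface, if the arm or the gripper's body presses on something with over 40 N, if the wrist force passes 120 N, or if a joint passes its speed limit or range.

## Robot

A 6-joint arm with a two-finger parallel gripper is mounted at the origin on the work surface. World frame = base frame: x ahead of the robot, y to its left, z up, the work surface at z = 0. Lengths are in m, angles in rad, forces in N, time in s.
With the tool pointing down it reaches from about 0.375 to 0.975 m from the base axis. Payload 3.8 kg.
Tool frame: the origin (TCP) lies at the centre of the arm's flange, where the gripper is bolted on; the fingertips stand 173 mm ahead of it and the grasp point (between the pads) lies 155 mm ahead of it (bot.tip_reach is the distance from the TCP to the fingertips, in m); z points along the fingers, y is the line along which they close (so a half turn about z gives the same grasp; the last joint's range is limited). The gripper opens to 85 mm and grips with 20 to 120 N. Pads are 22 mm wide; open, the fingers measure 114 mm over their backs; the gripper's body (76 mm by 85 mm) begins 54 mm behind the grasp point. The pads swing forward as they close: fully open they stand 13 mm farther back than shut.
Start: joints at [1.095, 0.264, 1.604, -0, 1.274, -0.037], TCP at [0.287, 0.611, 0.405] pointing down, gripper open.
Joint ranges: [-2.63, 2.63], [-0.94, 2.18], [0.31, 2.57], [-1.31, 4.45], [0, 2.66], [-2.55, 2.55]. Speed limits (rad/s): [2.57, 2.57, 3.14, 3.14, 3.14, 3.14].

## Interface

Orientations are given as a rotation vector (axis times angle).
In Python, from workcell import bot gives the robot as it stands.
- The arm moves only by the tool drive_tool, never from a script. Its arguments are lists of equal length, an entry for each row: "claw": the finger opening in mm, from 0 to 85.4; "slide": the shift along the world's x, y, z each as a share of 0.5 m, from -1 to 1, a list of three; "yaw": the turn about the world's z as a share of 180 degrees, from -1 to 1. A call has 1 to 8 rows; each row is the pose to reach, as a shift and turn from the pose commanded when the call began, turning the shorter way round; what a row does not reach only later rows make up. A row lasts 1/12 s, in which the tool goes at most 41.7 mm and 7.16 degrees, less where a joint would pass 70% of its speed; a pose out of reach is approached as far as the arm can. A call with a number of a shift or a turn outside -1 to 1 is refused whole. A call with a gripper value outside its range is refused whole. The fingers move at their own pace and stop on an object; "newtons" is the grip in N (left out, the last holds). Time passes only in rows, so rows that repeat a pose let the fingers close. It gives the time, the measured TCP pose, the force, the opening and the grip force at its end, in the units of the state.
- bot.read_state(): the state, without advancing time (a new reading comes with each control period).
- bot.read_camera(name): name is "scene" or "side" or "wrist"; returns a dict with "color" (384x512x3 uint8, red, green, blue), "depth" (384x512 float32, m along the optical axis (not along the pixel's ray), 0 where there is no reading), "mtx" (3x3 intrinsics, pixels), "k1" (the pictures are not rectified: a ray, as slopes to the right and down, at radius r is drawn at 1 + k1 r^2 times it, then the intrinsics apply), "eye" and "rotation" of the camera in the world. Camera axes: x right, y up, looking along -z (the intrinsics and any distortion apply to the point x, -y, -z); pixel columns grow to the right and rows downward; lengths in m; the calibration is good to about 2 mm. A picture is of the moment at which its call begins.
- bot.finish_job(): hands the job in; it is judged then, once.
The state is a dict: "time": time; "q": joint angles; "joint_vel": joint speeds; "joint_torque": joint torques, N m; "tool_pos": TCP position; "tcp_rot": TCP orientation; "wrist_force": force on the tool from outside, world axes, zero at the start; "torque": the same for the moment, N m; "width": opening from 0.0 (shut) to 1.0 (fully open); "grip_force": force on a finger pad.
Only numpy, scipy, OpenCV 4.12 (cv2) and the standard library are available. Lean on these libraries where they do the work, as an engineer would, in place of code of your own. Each camera call takes 0.05 s, during which the arm holds its last target. There are 200 camera calls.

## Working session

There is one attempt and no reset: what is moved stays moved. The work goes in short steps, Python scripts to look and compute and a tool call to move; the robot and the scene stay as the last step left them, time stands still between calls to the robot, and variables do not carry over. Pictures are saved under pics/ and viewed, at most 10 in all, crops included, and the job is handed in when it is done.

Besides the shell and the picture viewer there is one more tool, called after "Request:" in YAML: its name, and indented under it one key for each argument. drive_tool: Moves the arm, as the interface text tells. Shift numbers are shares of 0.5 m and turn numbers shares of 180 degrees, none past 1 either way. Its arguments: {"type":"object","properties":{"claw":{"type":"array","items":{"type":"number"}},"slide":{"type":"array","items":{"type":"array","items":{"type":"number"}}},"yaw":{"type":"array","items":{"type":"number"}},"newtons":{"type":"number"}},"required":["claw","slide","yaw"]}

```bash
mkdir -p pics; ls
cat > h.py <<'E'
from workcell import bot
import numpy as np, cv2
def cam(n):
    c=bot.read_camera(n); return c
def world(c,u,v,z=None,depth=None):
    """pixel -> world on plane z or by depth"""
    K=c["mtx"]; d=np.array([(u-K[0,2])/K[0,0],(v-K[1,2])/K[1,1]])
    s=d.copy()
    for _ in range(20): s=d/(1+c["k1"]*(s@s))
    r=np.array(c["rotation"])
    if r.shape!=(3,3): r=cv2.Rodrigues(r)[0]
    ray=r@np.array([s[0],-s[1],-1.0]); e=np.array(c["eye"])
    t=depth if depth is not None else (z-e[2])/ray[2]
    return e+t*ray
E
python3 - <<'E'
from h import *
ims=[]
for n in ("scene","side"):
    c=cam(n); np.save(f"{n}.npy",c,allow_pickle=True)
    cv2.imwrite(f"pics/{n}0.png",c["color"][:,:,::-1]); print(n,c["eye"],c["rotation"],c["mtx"],c["k1"])
print(bot.read_state())
E
```

```text
pics
scene [ 0.60976523 -0.84594744  1.57282203] [0.52648184 0.00301049 0.06703791] [[478.82313884   0.         255.1498052 ]
 [  0.         478.82313884 188.94545063]
 [  0.           0.           1.        ]] -0.041696677862031774
side [-0.1559143  -0.89813689  0.99627155] [ 0.89440269 -0.31711216 -0.66615584] [[433.87638414   0.         253.14259188]
 [  0.         433.87638414 183.61256344]
 [  0.           0.           1.        ]] 0.03701423364923312
{'time': 0.1, 'q': array([ 1.09511157e+00,  2.64685703e-01,  1.60528248e+00, -5.14718147e-06,
        1.27369360e+00, -3.68753958e-02]), 'joint_vel': array([-0.0003927 , -0.0043897 , -0.00343602,  0.00187875, -0.00140025,
       -0.000168  ]), 'joint_torque': array([ 4.36304199e-04, -5.16707897e+01, -3.68592668e+01, -7.30875081e-05,
        6.29847680e-03, -2.73055988e-06]), 'tool_pos': array([0.28662188, 0.61076914, 0.40345651]), 'tcp_rot': array([-0.6836475 , -3.06577157,  0.00314547]), 'wrist_force': array([ 0.04137951, -0.0435578 , -0.21275123]), 'torque': array([ 0.02953477, -0.01982642, -0.00074089]), 'grip_force': 0.0, 'width': 0.9985381773526651}
```

View pics/scene0.png

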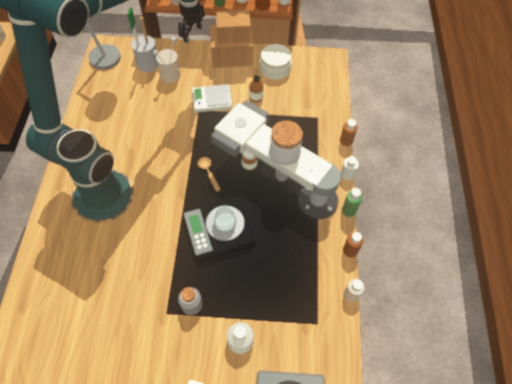

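View pics/side0.png

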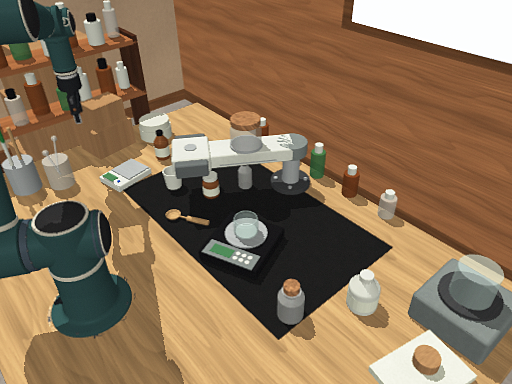

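The scene view shows the boom head at about (240,125), the pivot at (320,185), the jar at (225,222), the corked jar at (190,298) and the gripper at (190,20). The side view shows the head at (191,150) and the jar at (246,225). Next I'll enlarge both.

Run:
```python
from h import *
a=np.load("scene.npy",allow_pickle=True).item()["color"][90:250,190:350,::-1]
b=np.load("side.npy",allow_pickle=True).item()["color"][100:260,160:320,::-1]
r=lambda i:cv2.resize(i,(400,400),interpolation=cv2.INTER_CUBIC)
cv2.imwrite("pics/c1.png",np.hstack([r(a),r(b)]))
c=np.load("scene.npy",allow_pickle=True).item()
for nm,u,v,z in [("disc",240,113,.2),("jar",225,220,.109),("piv",325,176,.2),("corked",190,294,.115),("jug",240,328,.12),("tall",257,82,.125),("low",249,160,.09),("spoon",208,172,0)]:
    print(nm,world(c,u,v,z).round(3),world(c,u,v,depth=c["depth"][int(v),int(u)]).round(3))
```

```text
disc [0.502 0.267 0.2  ] [0.502 0.269 0.198]
jar [ 0.481 -0.126  0.109] [ 0.477 -0.099  0.056]
piv [0.81  0.019 0.2  ] [0.811 0.024 0.192]
corked [ 0.397 -0.393  0.115] [ 0.398 -0.395  0.12 ]
jug [ 0.562 -0.489  0.12 ] [ 0.562 -0.489  0.12 ]
tall [0.551 0.492 0.125] [0.55  0.511 0.105]
low [0.544 0.137 0.09 ] [0.544 0.15  0.07 ]
spoon [0.386 0.13  0.   ] [ 0.386  0.13  -0.   ]
```

View pics/c1.png

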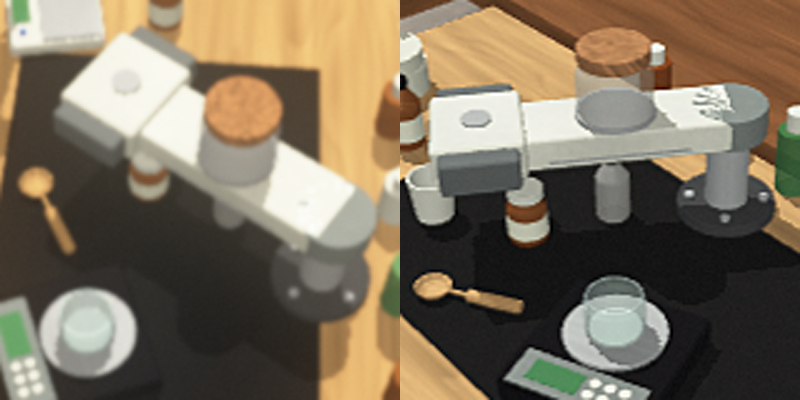

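```bash
cat > m.py <<'E'
from h import *
def cloud(c):
    K=c["mtx"];D=c["depth"];h,w=D.shape
    v,u=np.mgrid[:h,:w]; p=np.stack([u,v],-1).reshape(-1,1,2).astype(np.float32)
    k=c["k1"]; s=cv2.undistortPoints(p,K,np.array([k,0,0,0,0.]))[:,0].reshape(h,w,2)
    r=cv2.Rodrigues(np.array(c["rotation"]))[0] if np.array(c["rotation"]).shape==(3,) else np.array(c["rotation"])
    P=np.stack([s[...,0]*D,-s[...,1]*D,-D],-1)@r.T+np.array(c["eye"]); P[D==0]=9
    return P
E
python3 - <<'E'
from m import *
for n,disc,mouth,pan in [("scene",(240,122),(224.4,217.5),(224.8,222.8)),("side",(190,146.8),(245.2,217.2),(246,232.8))]:
    c=np.load(n+".npy",allow_pickle=True).item();P=cloud(c)
    print(n,"disc",world(c,*disc,.2).round(3),"mouth",world(c,*mouth,.109).round(3),"pan",world(c,*pan,.051).round(3))
    m=(P[...,2]>.185)&(P[...,2]<.21)&(P[...,0]>.35)&(P[...,0]<.95)&(P[...,1]>-.1)&(P[...,1]<.4)
    q=P[m]; print(m.sum(),np.histogram(q[:,2],12))
    # head
    hd=q[np.hypot(*(q[:,:2]-world(c,*disc,.2)[:2]).T)<.14]
    print("head rect",cv2.minAreaRect(hd[:,:2].astype(np.float32)))
    far=q[q[:,0]>.6]
    print("cap x max",q[:,0].max(), q[q[:,0].argmax()], "ymin",q[q[:,1].argmin()])
E
```

```text
scene disc [0.505 0.226 0.2  ] mouth [ 0.478 -0.116  0.109] pan [ 0.476 -0.108  0.051]
3488 (array([156, 283, 438, 498, 485, 388, 391, 316, 256, 160,  76,  41]), array([0.18501916, 0.18709426, 0.18916937, 0.19124447, 0.19331958,
       0.19539468, 0.19746978, 0.19954489, 0.20161999, 0.2036951 ,
       0.2057702 , 0.20784531, 0.20992041]))
head rect ((0.5357517600059509, 0.20266534388065338), (0.21520474553108215, 0.1999247670173645), 58.3627815246582)
cap x max 0.8636511182094697 [0.86365112 0.03574413 0.18569006] ymin [ 0.80987694 -0.02740466  0.19859427]
side disc [0.509 0.226 0.2  ] mouth [ 0.479 -0.104  0.109] pan [ 0.474 -0.111  0.051]
2578 (array([ 89, 226, 480, 413, 253, 187, 277, 338, 205,  64,  29,  17]), array([0.18502029, 0.18708715, 0.18915401, 0.19122087, 0.19328773,
       0.19535458, 0.19742144, 0.1994883 , 0.20155516, 0.20362202,
       0.20568888, 0.20775574, 0.20982259]))
head rect ((0.5377041101455688, 0.20041804015636444), (0.21560180187225342, 0.20252227783203125), 57.36130142211914)
cap x max 0.8667275205646757 [0.86672752 0.01314752 0.1859997 ] ymin [ 0.79737552 -0.02902543  0.18813862]
```

Measurements: disc (0.507, 0.226), jar (0.477, -0.109), giving pivot ≈ (0.809, 0.030), which agrees with the cap edge at 55 mm. The swing needed is about -0.97 rad. First I'll move to beside the left pad.

Request:
drive_tool:
  claw: [0,0,0,0,0,0,0,0]
  slide:
    - [0.626,-0.484,0]
    - [0.626,-0.484,0]
    - [0.626,-0.484,0]
    - [0.626,-0.484,0]
    - [0.626,-0.484,0]
    - [0.626,-0.484,0]
    - [0.626,-0.484,0]
    - [0.626,-0.484,0]
  yaw: [0,0,0,0,0,0,0,0]

```text
time: 0.77
tool_pos: [0.5517, 0.4055, 0.4041]
tcp_rot: [-0.684, -3.066, 0.001]
wrist_force: [0.4, 0.8, -0.2]
width: -0.005
grip_force: 0.0
```

Request:
drive_tool:
  claw: [0,0,0,0,0]
  slide:
    - [0.098,-0.074,0]
    - [0.098,-0.074,0]
    - [0.098,-0.074,-0.15]
    - [0.098,-0.074,-0.15]
    - [0.098,-0.074,-0.15]
  yaw: [0,0,0,0,0]

```text
time: 1.18
tool_pos: [0.5973, 0.3677, 0.3201]
tcp_rot: [-0.684, -3.055, 0.016]
wrist_force: [-1.0, -1.1, -1.5]
width: -0.001
grip_force: 0.0
```

```bash
cat >> m.py <<'E'
PIV=np.array([.809,.030]); JAR=np.array([.477,-.109])
JA=np.arctan2(JAR[1]-PIV[1],-(JAR[0]-PIV[0]))
def grab(n):
    t=bot.read_state()["time"]; c=bot.read_camera(n); return t,c
E
python3 - <<'E'
from m import *
s=bot.read_state();print(s["time"],s["tool_pos"].round(4),s["wrist_force"].round(2))
t,a=grab("scene");t2,b=grab("side")
np.save("s1.npy",a,allow_pickle=True);np.save("s2.npy",b,allow_pickle=True)
x=cv2.resize(a["color"][60:220,180:340,::-1],(400,400),interpolation=2);y=cv2.resize(b["color"][60:220,140:300,::-1],(400,400),interpolation=2)
cv2.imwrite("pics/c2.png",np.hstack([x,y]))
E
```

```text
1.1833 [0.5973 0.3677 0.3201] [-0.96 -1.11 -1.54]
```

View pics/c2.png

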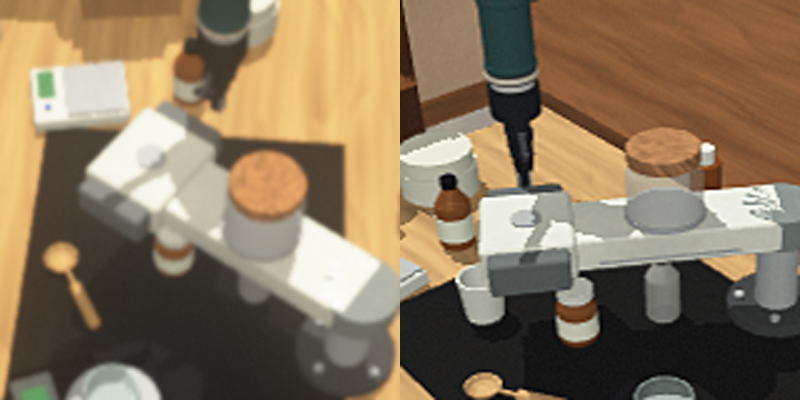

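The tool stands beside the left pad with a clear gap, at about (215,100) in the left crop and (525,180) in the right one. Next I'll build the angle measurement.

```bash
cat >> m.py <<'E'
def angle(c):
    P=cloud(c); th=None
    q=P-np.array([*PIV,0]); r=np.hypot(q[...,0],q[...,1])
    m=(P[...,2]>.183)&(P[...,2]<.217)&(r>.31)&(r<.43)&(q[...,0]<0)
    m=cv2.morphologyEx(m.astype(np.uint8),cv2.MORPH_OPEN,np.ones((3,3),np.uint8))
    n,l,st,_=cv2.connectedComponentsWithStats(m); l=l==1+st[1:,4].argmax()
    e=np.array(c["eye"]); p=P[l]; g=e+(p-e)*((.2-e[2])/(p[:,2]-e[2]))[:,None]
    a=np.arctan2(g[:,1]-PIV[1],PIV[0]-g[:,0])
    return a.mean(), (np.percentile(a,2)+np.percentile(a,98))/2, l.sum()
def report():
    out=[]
    for n in ("side","scene"):
        t,c=grab(n); a=angle(c); out.append((t,a)); print(n,round(t,3),np.round(a,4))
    s=bot.read_state(); th=np.mean([o[1][0] for o in out])
    u=np.array([-np.cos(th),np.sin(th)]); w=np.array([np.sin(th),np.cos(th)])
    d=s["tool_pos"][:2]-PIV
    print("th",th.round(4),"to jar",(JA-th).round(4),"tool along,across",(d@u).round(4),(d@w).round(4),"tan",w.round(3),"pos",s["tool_pos"].round(4),"F",s["wrist_force"].round(2),"t",round(s["time"],2))
E
python3 - <<'E'
from m import *
print(JA)
for f in ("scene.npy","side.npy","s1.npy","s2.npy"): print(f,np.round(angle(np.load(f,allow_pickle=True).item()),4))
report()
E
```

```text
-0.39650088507794873
scene.npy [5.386e-01 5.437e-01 1.443e+03]
side.npy [5.003e-01 5.140e-01 1.140e+03]
s1.npy [5.396e-01 5.475e-01 1.441e+03]
s2.npy [4.984e-01 5.131e-01 1.147e+03]
side 1.283 [4.975e-01 5.114e-01 1.143e+03]
scene 1.333 [5.393e-01 5.455e-01 1.426e+03]
th 0.5184 to jar -0.9149 tool along,across 0.3505 0.1925 tan [0.495 0.869] pos [0.5999 0.3709 0.3318] F [ 0.9   1.06 -0.05] t 1.38
```

Request:
drive_tool:
  claw: [0,0,0,0,0,0,0,0]
  slide:
    - [-0.01,-0.016,0]
    - [-0.022,-0.034,0]
    - [-0.032,-0.05,0]
    - [-0.037,-0.057,0]
    - [-0.0404,-0.0622,0]
    - [-0.0438,-0.0674,0]
    - [-0.0472,-0.0726,0]
    - [-0.0506,-0.0778,0]
  yaw: [0,0,0,0,0,0,0,0]

```text
time: 2.05
tool_pos: [0.5741, 0.331, 0.3298]
tcp_rot: [0.684, 3.066, 0.0]
wrist_force: [-0.2, -0.2, -0.8]
width: -0.0
grip_force: 0.0
```

```bash
sed -i 's/    return a.mean(), /    b=.036 if e[0]>.2 else .077\n    return a.mean()+b, b+/' m.py
python3 - <<'E'
from m import *
report()
E
```

```text
side 2.05 [5.823e-01 5.997e-01 1.162e+03]
scene 2.1 [5.741e-01 5.835e-01 1.444e+03]
th 0.5782 to jar -0.9747 tool along,across 0.3613 0.1236 tan [0.547 0.837] pos [0.574  0.3309 0.3296] F [ 0.29 -0.31 -0.09] t 2.15
```

Request:
drive_tool:
  claw: [0,0,0,0,0,0,0,0]
  slide:
    - [-0.0036,-0.0056,0]
    - [-0.0072,-0.0112,0]
    - [-0.0108,-0.0168,0]
    - [-0.0144,-0.0224,0]
    - [-0.018,-0.028,0]
    - [-0.0216,-0.0336,0]
    - [-0.0252,-0.0392,0]
    - [-0.0288,-0.0448,0]
  yaw: [0,0,0,0,0,0,0,0]

```text
time: 2.82
tool_pos: [0.5596, 0.3087, 0.3299]
tcp_rot: [0.684, 3.066, 0.0]
wrist_force: [-1.1, 0.3, 1.3]
width: -0.001
grip_force: 0.5
```

Run:
```python
from m import *
report()
```

```text
side 2.817 [5.345e-01 5.521e-01 1.173e+03]
scene 2.867 [5.162e-01 5.243e-01 1.414e+03]
th 0.5254 to jar -0.9219 tool along,across 0.3555 0.1156 tan [0.502 0.865] pos [0.5595 0.3083 0.3296] F [ 0.56  0.55 -0.15] t 2.92
```

Run:
```python
from m import *
report();report()
```

```text
side 2.917 [5.225e-01 5.407e-01 1.205e+03]
scene 2.967 [5.023e-01 5.100e-01 1.446e+03]
th 0.5124 to jar -0.9089 tool along,across 0.3539 0.1206 tan [0.49  0.872] pos [0.5597 0.3086 0.3295] F [0.19 1.1  0.41] t 3.02
side 3.017 [5.055e-01 5.214e-01 1.223e+03]
scene 3.067 [4.831e-01 4.897e-01 1.466e+03]
th 0.4943 to jar -0.8908 tool along,across 0.3516 0.1272 tan [0.474 0.88 ] pos [0.5598 0.3088 0.3295] F [-1.11  0.25 -0.9 ] t 3.12
```

Request:
drive_tool:
  claw: [0,0,0,0,0,0,0,0]
  slide:
    - [0,0,0.08]
    - [0,0,0.16]
    - [-0.1,-1.0,0.165]
    - [-0.1,-1.0,0.165]
    - [-0.1,-1.0,0.165]
    - [-0.1,-1.0,0.165]
    - [-0.1,-1.0,0.165]
    - [-0.1,-1.0,0.165]
  yaw: [0,0,0.235,0.235,0.235,0.235,0.235,0.235]

```text
time: 3.78
tool_pos: [0.5358, 0.0689, 0.411]
tcp_rot: [-0.447, 3.109, -0.0]
wrist_force: [1.3, 0.2, 0.2]
width: -0.001
grip_force: 0.0
```

Request:
drive_tool:
  claw: [0,0,0,0,0,0,0,0]
  slide:
    - [-0.05,-0.56,0]
    - [-0.05,-0.56,0]
    - [-0.05,-0.56,0]
    - [-0.05,-0.56,0]
    - [-0.05,-0.56,-0.165]
    - [-0.05,-0.56,-0.165]
    - [-0.05,-0.56,-0.165]
    - [-0.05,-0.56,-0.165]
  yaw: [0,0,0,0,0,0,0,0]

```text
time: 4.45
tool_pos: [0.5095, -0.2125, 0.3249]
tcp_rot: [0.433, -3.107, -0.001]
wrist_force: [-1.3, -0.7, -1.2]
width: -0.002
grip_force: 0.0
```

Run:
```python
from m import *
report()
```

```text
side 4.45 [2.580e-01 2.702e-01 1.418e+03]
scene 4.5 [3.744e-01 3.738e-01 8.670e+02]
th 0.3162 to jar -0.7127 tool along,across 0.2092 -0.3221 tan [0.311 0.95 ] pos [ 0.51   -0.2111  0.3256] F [0.1  0.61 0.07] t 4.55
```

Run:
```python
from m import *
t,b=grab("side"); t2,a=grab("scene"); print(t,angle(b),angle(a))
np.save("s3.npy",b,allow_pickle=True);np.save("s4.npy",a,allow_pickle=True)
x=cv2.resize(a["color"][90:250,180:340,::-1],(400,400),interpolation=2);y=cv2.resize(b["color"][80:240,160:320,::-1],(400,400),interpolation=2)
cv2.imwrite("pics/c3.png",np.hstack([x,y]))
```

```text
4.55 (np.float64(0.24233656968772993), np.float64(0.2550955915577629), np.int64(1447)) (np.float64(0.3757875947031293), np.float64(0.3773831575930294), np.int64(785))
```

View pics/c3.png

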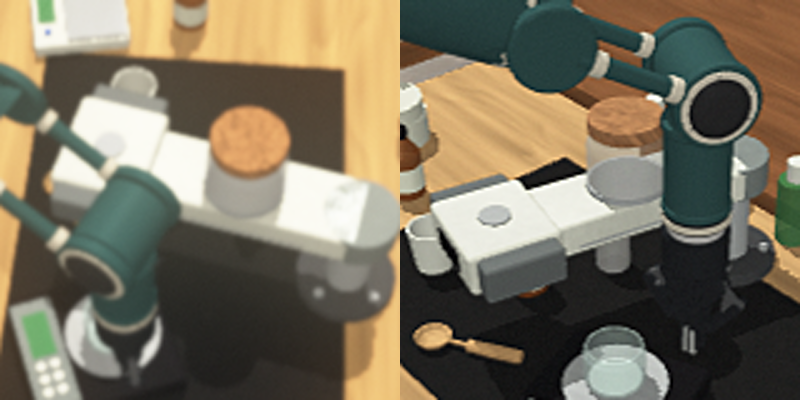

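```bash
cat >> m.py <<'E'
def disc(c):
    """grey disc as a dark blob in the white head; returns angle, radius (must be .36), area px"""
    g=cv2.cvtColor(c["color"],cv2.COLOR_RGB2GRAY); P=cloud(c)
    k=cv2.getStructuringElement(cv2.MORPH_ELLIPSE,(19,19)); bh=cv2.morphologyEx(g,cv2.MORPH_BLACKHAT,k)
    best=[]
    for T in (12,18,25,35,50):
        n,l,st,ce=cv2.connectedComponentsWithStats((bh>T).astype(np.uint8))
        for i in range(1,n):
            if not 35<st[i,4]<170 or st[i,2]>20 or st[i,3]>16: continue
            p=world(c,*ce[i],.2); d=p[:2]-PIV; z=np.median(P[l==i][:,2])
            if abs(np.hypot(*d)-.36)<.02 and abs(z-.2)<.02: best.append((T,*np.round([np.arctan2(d[1],-d[0]),np.hypot(*d)],4),st[i,4]))
    return best
E
python3 - <<'E'
from m import *
for f in ("scene.npy","side.npy","s2.npy","s3.npy"): print(f,disc(np.load(f,allow_pickle=True).item()))
c=np.load("s3.npy",allow_pickle=True).item(); p=world(c,197.3,165.7,.2);d=p[:2]-PIV;print(p,np.arctan2(d[1],-d[0]),np.hypot(*d))
E
```

```text
scene.npy [(12, np.float64(0.5652), np.float64(0.3594), np.int32(98)), (18, np.float64(0.5637), np.float64(0.3579), np.int32(74))]
side.npy [(12, np.float64(0.5745), np.float64(0.3592), np.int32(82)), (18, np.float64(0.5737), np.float64(0.3592), np.int32(80)), (25, np.float64(0.5733), np.float64(0.3589), np.int32(79)), (35, np.float64(0.5721), np.float64(0.3582), np.int32(72)), (50, np.float64(0.5746), np.float64(0.3561), np.int32(45))]
s2.npy [(12, np.float64(0.3062), np.float64(0.3699), np.int32(38)), (18, np.float64(0.3084), np.float64(0.3698), np.int32(36))]
s3.npy [(12, np.float64(0.2313), np.float64(0.3588), np.int32(103)), (18, np.float64(0.2313), np.float64(0.3585), np.int32(101)), (25, np.float64(0.2304), np.float64(0.3582), np.int32(99)), (35, np.float64(0.2294), np.float64(0.3579), np.int32(90))]
[0.46054598 0.11338572 0.2       ] 0.2348848260913663 0.35829231075657064
```

The view shows the boom swinging freely, with the disc at (494,215) in the right crop. The tool is waiting ahead on the right side.

Request:
drive_tool:
  claw: [0,0,0,0,0,0,0,0]
  slide:
    - [0.012,-0.04,0]
    - [0.012,-0.04,0]
    - [0.012,-0.04,0]
    - [0.012,-0.04,0]
    - [0.012,-0.04,0]
    - [0.012,-0.04,0]
    - [0.012,-0.04,0]
    - [0.012,-0.04,0]
  yaw: [0,0,0,0,0,0,0,0]

```text
time: 5.32
tool_pos: [0.5172, -0.229, 0.3285]
tcp_rot: [0.438, -3.111, -0.0]
wrist_force: [-0.4, 0.1, 0.0]
width: 0.003
grip_force: 0.0
```

```bash
cat >> m.py <<'E'
def rep(n="side"):
    t,c=grab(n); D=disc(c); s=bot.read_state(); f=lambda L:[(int(x[0]),float(x[1]),float(x[2]),int(x[3])) for x in L]
    print(n,round(t,3),f(D),"mean",np.round(angle(c),4))
    if D:
        th=np.median([x[1] for x in D]); u=np.array([-np.cos(th),np.sin(th)]); w=np.array([np.sin(th),np.cos(th)]); d=s["tool_pos"][:2]-PIV
        print("  th",th.round(4),"to jar",(JA-th).round(4),"along,across",(d@u).round(4),(d@w).round(4),"pos",s["tool_pos"].round(4),"F",s["wrist_force"].round(2))
    return c
E
python3 - <<'E'
from m import *
rep();rep("scene")
E
```

```text
side 5.317 [(12, 0.1113, 0.3582, 108), (18, 0.1107, 0.3581, 106), (25, 0.1081, 0.3582, 100), (35, 0.1072, 0.358, 94), (50, 0.1044, 0.3587, 36)] mean [1.259e-01 1.359e-01 1.550e+03]
  th 0.1081 to jar -0.5046 along,across 0.2621 -0.2891 pos [ 0.5172 -0.2291  0.3284] F [ 0.03 -0.29  0.18]
scene 5.367 [] mean [2.947e-01 2.873e-01 6.030e+02]
```

Request:
drive_tool:
  claw: [0,0,0,0,0,0,0,0]
  slide:
    - [0,0,0]
    - [0,0,0]
    - [0,0,0]
    - [0,0,0]
    - [0,0,0]
    - [0,0,0]
    - [0,0,0]
    - [0,0,0]
  yaw: [0,0,0,0,0,0,0,0]

```text
time: 6.08
tool_pos: [0.5173, -0.2294, 0.3284]
tcp_rot: [-0.437, 3.111, -0.0]
wrist_force: [0.1, -1.1, -0.7]
width: -0.001
grip_force: 0.0
```

Request:
drive_tool:
  claw: [0,0,0,0,0,0]
  slide:
    - [0,0,0]
    - [0,0,0]
    - [0,0,0]
    - [0,0,0]
    - [0,0,0]
    - [0,0,0]
  yaw: [0,0,0,0,0,0]

```text
time: 6.58
tool_pos: [0.5173, -0.2294, 0.3284]
tcp_rot: [-0.437, 3.111, 0.0]
wrist_force: [-0.2, -0.7, 0.7]
width: 0.001
grip_force: 0.0
```

Run:
```python
from m import *
b=rep();a=rep("scene")
x=cv2.resize(a["color"][90:250,180:340,::-1],(400,400),interpolation=2);y=cv2.resize(b["color"][100:260,160:320,::-1],(400,400),interpolation=2)
cv2.imwrite("pics/c4.png",np.hstack([x,y]))
```

```text
side 6.583 [(12, -0.0822, 0.358, 115), (18, -0.0827, 0.3579, 114), (25, -0.0832, 0.3573, 108), (35, -0.0846, 0.3575, 102)] mean [-5.37e-02 -4.41e-02  1.71e+03]
  th -0.083 to jar -0.3136 along,across 0.3122 -0.2344 pos [ 0.5173 -0.2294  0.3284] F [-0.47  0.43  0.36]
scene 6.633 [] mean [-6.20e-03 -3.20e-03  5.63e+02]
```

View pics/c4.png

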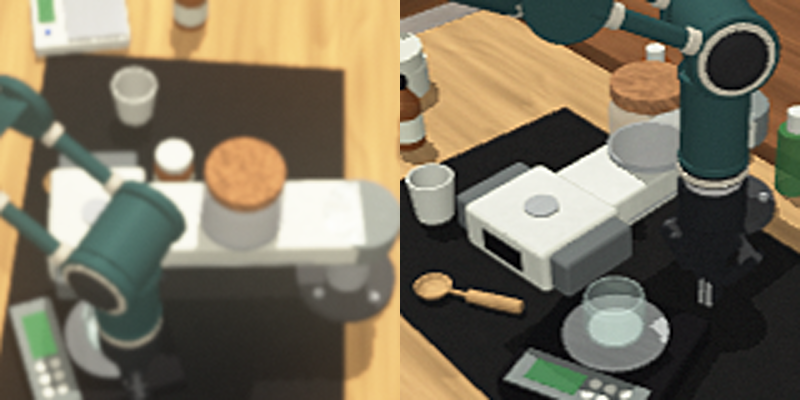

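Arm speed is -0.152 rad/s. I'll move the tool to its start point, with contact angle -0.30.

Request:
drive_tool:
  claw: [0,0,0,0,0,0,0,0]
  slide:
    - [-0.008,0.019,0]
    - [-0.016,0.038,0]
    - [-0.025,0.058,0]
    - [-0.033,0.077,0]
    - [-0.033,0.077,0]
    - [-0.033,0.077,0]
    - [-0.033,0.077,0]
    - [-0.033,0.077,0]
  yaw: [0,0,0,0,0,0,0,0]

```text
time: 7.35
tool_pos: [0.501, -0.1911, 0.3287]
tcp_rot: [-0.437, 3.11, -0.001]
wrist_force: [-0.7, -1.1, -0.5]
width: -0.006
grip_force: 0.0
```

Run:
```python
from m import *
b=rep()
```

```text
side 7.35 [(12, -0.1898, 0.3572, 121), (18, -0.1904, 0.3577, 116), (25, 0.0355, 0.3589, 106), (25, -0.193, 0.3577, 110), (35, 0.0369, 0.3587, 101), (35, -0.1926, 0.3579, 107), (50, 0.0383, 0.3578, 94)] mean [-1.456e-01 -1.389e-01  1.713e+03]
  th -0.1898 to jar -0.2067 along,across 0.3442 -0.1591 pos [ 0.501  -0.1912  0.3286] F [ 0.5   0.6  -0.12]
```

Request:
drive_tool:
  claw: [0,0,0,0,0,0,0,0]
  slide:
    - [0,0,0]
    - [0,0,0]
    - [0,0,0]
    - [0.0007,-0.002,0]
    - [0.0021,-0.0059,0]
    - [0.0035,-0.0098,0]
    - [0.0049,-0.0137,0]
    - [0.0063,-0.0176,0]
  yaw: [0,0,0,0,0,0,0,0]

```text
time: 8.07
tool_pos: [0.504, -0.2, 0.3284]
tcp_rot: [-0.437, 3.111, -0.0]
wrist_force: [-0.3, 0.2, -0.6]
width: -0.002
grip_force: 0.0
```

Request:
drive_tool:
  claw: [0,0,0,0,0,0,0,0]
  slide:
    - [0.0014,-0.0039,0]
    - [0.0028,-0.0078,0]
    - [0.0042,-0.0117,0]
    - [0.0056,-0.0156,0]
    - [0.007,-0.0195,0]
    - [0.0084,-0.0234,0]
    - [0.0098,-0.0273,0]
    - [0.0112,-0.0312,0]
  yaw: [0,0,0,0,0,0,0,0]

```text
time: 8.73
tool_pos: [0.5097, -0.2156, 0.3286]
tcp_rot: [-0.437, 3.111, -0.0]
wrist_force: [-0.0, -0.7, 0.8]
width: 0.002
grip_force: 0.3
```

Run:
```python
from m import *
b=rep()
```

```text
side 8.733 [(12, -0.3685, 0.3567, 132), (18, -0.3684, 0.3571, 129), (25, -0.3701, 0.3574, 123), (35, -0.3701, 0.3573, 120), (50, -0.3907, 0.359, 44)] mean [-3.092e-01 -3.396e-01  1.760e+03]
  th -0.3701 to jar -0.0264 along,across 0.3678 -0.121 pos [ 0.5099 -0.2158  0.3286] F [ 0.68 -1.45  0.16]
```

Request:
drive_tool:
  claw: [0,0,0,0,0]
  slide:
    - [0.0014,-0.0039,0]
    - [0.0028,-0.0078,0]
    - [0.0042,-0.0117,0]
    - [0.0056,-0.0156,0]
    - [0.007,-0.0195,0]
  yaw: [0,0,0,0,0]

```text
time: 9.2
tool_pos: [0.513, -0.2252, 0.3282]
tcp_rot: [0.437, -3.111, -0.0]
wrist_force: [-0.2, 0.2, -1.1]
width: 0.0
grip_force: 0.0
```

Run:
```python
from m import *
b=rep();b=rep()
```

```text
side 9.2 [(12, -0.3699, 0.3566, 129), (18, -0.3709, 0.3567, 125), (25, -0.3713, 0.357, 121), (35, -0.3713, 0.3576, 117), (50, -0.3878, 0.3577, 50)] mean [-3.208e-01 -3.517e-01  1.848e+03]
  th -0.3713 to jar -0.0252 along,across 0.3684 -0.1308 pos [ 0.5131 -0.2255  0.3283] F [ 1.14 -0.7  -0.22]
side 9.25 [(12, -0.3695, 0.3567, 128), (18, -0.3709, 0.3567, 125), (25, -0.3713, 0.357, 121), (35, -0.3712, 0.3574, 119), (50, -0.3931, 0.3594, 40)] mean [-3.192e-01 -3.510e-01  1.840e+03]
  th -0.3712 to jar -0.0253 along,across 0.3684 -0.1306 pos [ 0.5131 -0.2253  0.3283] F [0.46 0.25 0.  ]
```

Request:
drive_tool:
  claw: [0,0,0,0,0,0,0,0]
  slide:
    - [0.01,-0.025,0]
    - [0.02,-0.05,0]
    - [0.03,-0.075,0]
    - [0.03,-0.075,0]
    - [0.03,-0.075,0]
    - [0.03,-0.075,0]
    - [0.03,-0.075,0]
    - [0.03,-0.075,0]
  yaw: [0,0,0,0,0,0,0,0]

```text
time: 9.97
tool_pos: [0.5279, -0.2623, 0.3283]
tcp_rot: [0.437, -3.111, -0.001]
wrist_force: [-0.6, 0.4, -0.1]
width: 0.001
grip_force: 0.0
```

Request:
drive_tool:
  claw: [0,0,0,0,0,0,0,0]
  slide:
    - [0,0,0]
    - [0,0,0]
    - [0,0,0]
    - [0,0,0]
    - [0,0,0]
    - [0,0,0]
    - [0,0,0]
    - [0,0,0]
  yaw: [0,0,0,0,0,0,0,0]

```text
time: 10.63
tool_pos: [0.528, -0.2626, 0.3284]
tcp_rot: [0.437, -3.111, 0.0]
wrist_force: [-0.5, 0.2, -0.3]
width: -0.002
grip_force: 0.0
```

Run:
```python
from m import *
b=rep();a=grab("scene")[1]
x=cv2.resize(a["color"][120:280,160:320,::-1],(400,400),interpolation=2);y=cv2.resize(b["color"][120:280,160:320,::-1],(400,400),interpolation=2)
cv2.imwrite("pics/c5.png",np.hstack([x,y]))
```

```text
side 10.633 [(12, -0.3589, 0.3577, 131), (18, -0.3588, 0.3577, 129), (25, -0.3601, 0.3575, 124), (35, -0.3615, 0.3577, 119)] mean [-3.081e-01 -3.000e-01  1.877e+03]
  th -0.3595 to jar -0.037 along,across 0.3659 -0.175 pos [ 0.528  -0.2626  0.3284] F [ 0.4  -0.21 -0.32]
```

View pics/c5.png

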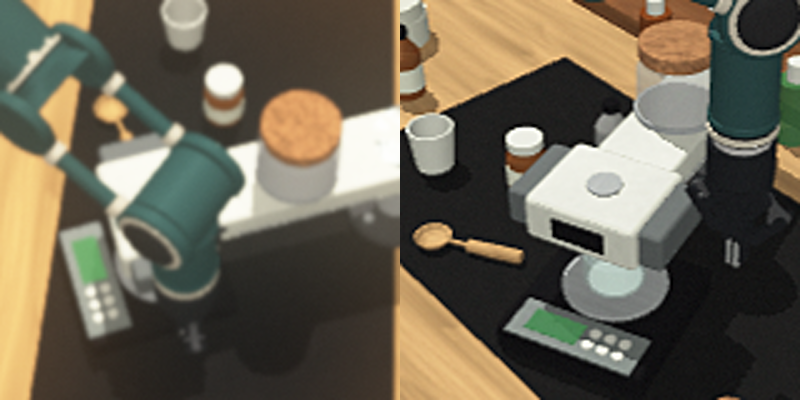

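The arm is almost at rest, drifting at +0.008 rad/s and slowing. I'll draw the tool up and away while it settles.

Request:
drive_tool:
  claw: [0,0,0,0,0,0,0,0]
  slide:
    - [0.02,-0.06,0]
    - [0.05,-0.12,0.06]
    - [0.08,-0.18,0.12]
    - [0.1,-0.24,0.18]
    - [0.1,-0.3,0.2]
    - [0.1,-0.36,0.2]
    - [0.1,-0.4,0.2]
    - [0.1,-0.4,0.2]
  yaw: [0,0,0,0,0,0,0,0]

```text
time: 11.4
tool_pos: [0.5787, -0.4651, 0.4283]
tcp_rot: [0.425, -3.111, 0.006]
wrist_force: [-0.6, 1.0, -0.6]
width: 0.002
grip_force: 0.0
```

Request:
drive_tool:
  claw: [0,0,0,0,0,0,0,0]
  slide:
    - [0,0,0]
    - [0,0,0]
    - [0,0,0]
    - [0,0,0]
    - [0,0,0]
    - [0,0,0]
    - [0,0,0]
    - [0,0,0]
  yaw: [0,0,0,0,0,0,0,0]

```text
time: 12.07
tool_pos: [0.5794, -0.4607, 0.4286]
tcp_rot: [0.432, -3.11, 0.002]
wrist_force: [0.0, -0.5, -0.5]
width: -0.003
grip_force: 0.0
```

Request:
drive_tool:
  claw: [0,0,0,0,0,0,0,0]
  slide:
    - [0,0,0]
    - [0,0,0]
    - [0,0,0]
    - [0,0,0]
    - [0,0,0]
    - [0,0,0]
    - [0,0,0]
    - [0,0,0]
  yaw: [0,0,0,0,0,0,0,0]

```text
time: 12.73
tool_pos: [0.5793, -0.4611, 0.4284]
tcp_rot: [0.432, -3.11, 0.002]
wrist_force: [-1.2, 0.4, 0.2]
width: -0.002
grip_force: 0.0
```

Run:
```python
from m import *
b=rep();rep("scene")
```

```text
side 12.733 [(12, -0.3479, 0.3567, 126), (18, -0.35, 0.3567, 119), (25, -0.3512, 0.3571, 114), (35, -0.3512, 0.3577, 107)] mean [-3.029e-01 -2.979e-01  1.912e+03]
  th -0.3506 to jar -0.0459 along,across 0.3844 -0.3823 pos [ 0.5793 -0.4611  0.4284] F [-0.23  0.1   0.31]
scene 12.783 [] mean [-2.275e-01 -2.762e-01  6.190e+02]
```

Request:
drive_tool:
  claw: [0,0,0,0,0,0,0,0]
  slide:
    - [0,-0.08,0]
    - [0,-0.16,0]
    - [0,-0.24,0]
    - [0,-0.3,0]
    - [0,-0.3,0]
    - [0,-0.3,0]
    - [0,-0.3,0]
    - [0,-0.3,0]
  yaw: [0,0,0,0,0,0,0,0]

```text
time: 13.5
tool_pos: [0.6051, -0.5828, 0.426]
tcp_rot: [0.309, -3.094, 0.045]
wrist_force: [0.2, 0.3, 0.2]
width: 0.001
grip_force: 0.0
```

Request:
drive_tool:
  claw: [0,0,0,0,0,0,0,0]
  slide:
    - [0,0,0]
    - [0,0,0]
    - [0,0,0]
    - [0,0,0]
    - [0,0,0]
    - [0,0,0]
    - [0,0,0]
    - [0,0,0]
  yaw: [0,0,0,0,0,0,0,0]

```text
time: 14.17
tool_pos: [0.6056, -0.5824, 0.4264]
tcp_rot: [0.311, -3.094, 0.046]
wrist_force: [0.5, -0.1, -0.4]
width: 0.005
grip_force: 0.0
```

Request:
drive_tool:
  claw: [0,0,0,0,0,0,0,0]
  slide:
    - [0,0,0]
    - [0,0,0]
    - [0,0,0]
    - [0,0,0]
    - [0,0,0]
    - [0,0,0]
    - [0,0,0]
    - [0,0,0]
  yaw: [0,0,0,0,0,0,0,0]

```text
time: 14.83
tool_pos: [0.6055, -0.5825, 0.4263]
tcp_rot: [0.311, -3.094, 0.046]
wrist_force: [-0.3, -0.3, -0.6]
width: 0.002
grip_force: 0.0
```

Run:
```python
from m import *
b=rep();a=rep("scene");rep()
x=cv2.resize(a["color"][120:280,160:320,::-1],(400,400),interpolation=2);y=cv2.resize(b["color"][120:280,160:320,::-1],(400,400),interpolation=2)
cv2.imwrite("pics/c6.png",np.hstack([x,y]))
```

```text
side 14.833 [(12, -0.3452, 0.3565, 131), (18, -0.3465, 0.3568, 125), (25, -0.3478, 0.357, 121), (35, -0.35, 0.3575, 113)] mean [-3.025e-01 -2.953e-01  1.915e+03]
  th -0.3471 to jar -0.0494 along,across 0.3997 -0.5068 pos [ 0.6055 -0.5825  0.4263] F [ 0.05 -0.51  0.15]
scene 14.883 [(12, -0.3492, 0.361, 123), (12, -0.6677, 0.3647, 112), (18, -0.3699, 0.366, 56)] mean [-3.207e-01 -3.304e-01  1.873e+03]
  th -0.3699 to jar -0.0266 along,across 0.4112 -0.4975 pos [ 0.6055 -0.5825  0.4263] F [0.26 0.56 0.32]
side 14.933 [(12, -0.3452, 0.3565, 131), (18, -0.3465, 0.3568, 125), (25, -0.3473, 0.357, 122), (35, -0.35, 0.3575, 113)] mean [-3.023e-01 -2.948e-01  1.934e+03]
  th -0.3469 to jar -0.0496 along,across 0.3996 -0.5069 pos [ 0.6055 -0.5825  0.4263] F [-0.72  0.92  0.49]
```

View pics/c6.png

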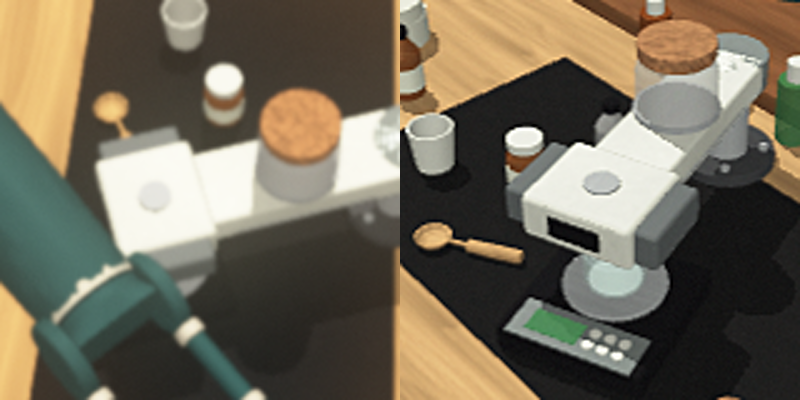

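The boom is at rest at -0.347 rad, about 18 mm from my jar estimate. I'll refine the jar position from the first pictures before deciding whether to nudge.

Run:
```python
from m import *
ims=[]
for n,(u,v) in (("scene",(225,222)),("side",(246,232))):
    c=np.load(n+".npy",allow_pickle=True).item(); g=cv2.cvtColor(c["color"],cv2.COLOR_RGB2GRAY)
    for T in (90,110,130):
        m=np.zeros_like(g); m[v-26:v+27,u-32:u+33]=g[v-26:v+27,u-32:u+33]>T
        hsv=cv2.cvtColor(c["color"],cv2.COLOR_RGB2HSV); m=cv2.morphologyEx(m,cv2.MORPH_OPEN,np.ones((5,5),np.uint8))
        n2,l,st,_=cv2.connectedComponentsWithStats(m); l=(l==l[v,u]).astype(np.uint8)
        k=max(cv2.findContours(l,0,1)[0],key=len); e=cv2.fitEllipse(cv2.convexHull(k)); w=world(c,*e[0],.051)
        ring=np.array([world(c,*p[0],.051)[:2] for p in cv2.convexHull(k)],np.float32); ci=cv2.minEnclosingCircle(ring)
        print(n,T,np.round(e[0],1),np.round(e[1],1),w.round(4),"enc",np.round(ci[0],4),round(ci[1],4))
    s=g[v-24:v+24,u-24:u+24]; ims.append(cv2.resize(c["color"][v-24:v+24,u-24:u+24,::-1],(384,384),interpolation=2))
cv2.imwrite("pics/c7.png",np.hstack(ims))
```

```text
scene 90 [209.5 226.4] [42.4 72.6] [ 0.4241 -0.1259  0.051 ] enc [ 0.4457 -0.1283] 0.108
scene 110 [210.2 226.3] [42.6 69.5] [ 0.4268 -0.1252  0.051 ] enc [ 0.4451 -0.1268] 0.1064
scene 130 [210.4 226.2] [41.6 68.6] [ 0.4275 -0.1248  0.051 ] enc [ 0.4444 -0.1269] 0.106
side 90 [240. 241.] [42.4 57.2] [ 0.4368 -0.1271  0.051 ] enc [ 0.4426 -0.1085] 0.1036
side 110 [245.6 232.4] [30.6 42.6] [ 0.4743 -0.1091  0.051 ] enc [ 0.4763 -0.1066] 0.0706
side 130 [245.3 232. ] [29.2 42. ] [ 0.4747 -0.107   0.051 ] enc [ 0.4762 -0.1067] 0.0691
```

View pics/c7.png

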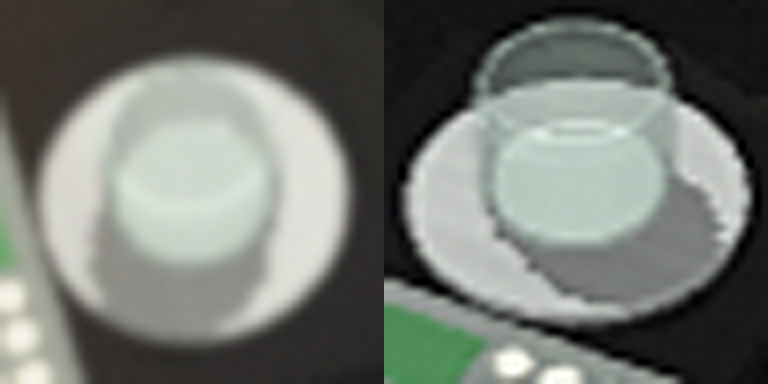

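The left crop shows the pan centred at (195,200) and the right crop shows the mouth centred at (573,80). Together they put the jar at about (0.477, -0.106), so the spout is about 15 mm off. The arm is at rest and clear of the tool, so I'm handing in.

```bash
python3 -c "
from workcell import bot
print(bot.finish_job())"
```

```text
the job is handed in; nothing more can be done
None
```

I handed the job in with the dosing arm at rest, its spout by my measurements about 15 mm from the centre of the jar's mouth (30 mm allowed), and the tool clear of both pads; no verdict came back.

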